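# Change over the feed containers at the bird rescue bench

## Robot

A 6-joint arm with a two-finger parallel gripper is mounted at the origin on the work surface. World frame = base frame: x ahead of the robot, y to its left, z up, the work surface at z = 0. Lengths are in m, angles in degrees, forces in N, time in s.
With the tool pointing down it reaches from about 0.4 to 0.825 m from the base axis. Payload 7 kg.
Tool frame: the origin (TCP) lies at the very end of the fingers, on their centre line; the grasp point (between the pads) lies hold_point_z behind it (hold_point_z is the distance from the TCP to the grasp point, in m); z points along the fingers, y is the direction in which the jaws open and shut (so a half turn about z gives the same grasp; the last joint's range is limited). The gripper opens to 88 mm and grips with 3 to 60 N. Pads are 19 mm wide; open, the fingers measure 130 mm over their backs; the gripper's body (78 mm by 193 mm) begins 47 mm behind the grasp point.
Start: joints at [-56.66, 20.546, 0.682, 0, -70.136, -16.507], TCP at [0.195, -0.646, 0.227] pointing down, gripper open.
Joint ranges: [-176.03, 176.03], [-82.01, 121.73], [-58.28, 71.71], [-173.87, 95.51], [-174.79, -0.11], [-173.66, 173.66]. Speed limits (degrees/s): [136.94, 136.94, 172.46, 180, 180, 180].

## Interface

Orientations are given as [roll, pitch, yaw] about the fixed x, y, z axes, in that order (R = Rz(yaw) Ry(pitch) Rx(roll)).
In Python, from plant import get_obs, snapshot, close_job, hold_point_z gives the robot as it stands. The module is installed in compiled form; this text tells all that it offers.
- The arm moves only by the tool jog_arm, never from a script. Its argument "commands" is a list of rows, each a list of 4 numbers: the shift along the world's x, y, z in mm, then the turn about the world's z in degrees. In form: [[x, y, z, turn], ...]. A call has exactly 10 rows; each row shifts and turns the commanded pose from where the row before left it; what a row does not reach is not made up. A row lasts 1/12 s, in which the tool goes at most 41.7 mm and 7.16 degrees, less where a joint would pass 70% of its speed; a pose out of reach is approached as far as the arm can. A call is refused whole if a number of a shift passes 41.7 or a number of a turn 7.16, either way. A call with a gripper value outside its range is refused whole. "fingers" is the finger opening in mm, from 0 to 87.6, set as the call begins (left out, the last holds). The fingers move at their own pace and stop on an object; the grip force is fixed at half the most. Time passes only in rows, so rows that do not move let the fingers close, or fill a call up. It gives the time, the measured TCP pose, the force and the opening at its end, in the units of the state.
- get_obs(): the state, without advancing time (a new reading comes with each control period).
- snapshot(name): name is "scene" or "top"; returns a dict with "image" (384x512x3 uint8, red, green, blue), "fov_y" (degrees; the focal length in pixels is half the picture's height over the tangent of half this angle, whatever the lens; pixels are square), "cx", "cy" (the principal point, pixels), "dist_coeffs" ([k1, k2, p1, p2, k3] as OpenCV has them; the pictures are not rectified), "rvec" (rotation vector, rad) and "tvec" (3), from world to camera coordinates, as OpenCV has them. Camera axes: x right, y down, z forward; pixel columns grow to the right and rows downward; lengths in m; the calibration is good to about 2 mm. A picture is of the moment at which its call begins. There is no depth.
- close_job(): hands the job in, once; it reports no verdict.
The state is a dict: "clock": time; "joint_pos": joint angles; "qvel": joint speeds; "tau": joint torques, N m; "tool_pos": TCP position; "orientation": TCP orientation; "force": force on the tool from outside, world axes, zero at the start; "moment": the same for the moment, N m; "opening": finger opening in m.
Only numpy, scipy, OpenCV 4.12 (cv2) and the standard library are available. Lean on these libraries where they do the work, as an engineer would, in place of code of your own. Each camera call takes 0.05 s, during which the arm holds its last target.

## Task

First put the used empty cup that stands in the round dock upright into the steel wash tray, then take the stack of feed containers apart and stand each one upright, flat on the plate inside the rim of its own dock: the small jar in the small round dock, the round tin in the large round dock, the square tub in the square dock. Set everything down without dropping it or tipping it over, let go of it, and leave the glass dish and the tongs where they are.

Things in the scene. Friction and masses are not known exactly. Their poses are not given: they have to be found in the camera images.
- square_tub: Square white plastic feed tub with a white lid, closed and rigid, at the bottom of the stack; 66 x 66 mm, 44 mm tall (straight sides to 39 mm, then the lid, 62 x 62 x 5 mm). 0.14 to 0.28 kg. Origin: centre of its underside; z up, x and y along its sides.
- round_tin: Round steel feed tin with a flat dark steel lid, closed, standing loose on the square tub; diameter 56 mm, 42 mm tall (straight sides to 37 mm, then the lid, diameter 53 mm). 0.11 to 0.23 kg. Origin: centre of its underside; z is its axis, up.
- small_jar: Small round white ceramic jar with a white lid, closed, standing loose on the round tin, top of the stack; diameter 36 mm, 40 mm tall (straight sides to 34 mm, then the lid, diameter 34 mm). About 0.06 to 0.13 kg. Origin: centre of its underside; z is its axis, up.
- feed_cup: Used empty open cup, white ceramic, upright straight sides, outer diameter 56 mm, wall 4 mm, 60 mm tall. It stands in the round dock at the start. 0.1 to 0.2 kg. Origin: centre of its underside; z is its axis, up.
- square_dock: Fixed dock for the square tub: white plate 108 x 108 mm, 4 mm thick, with a raised square dark steel rim, inside 82 x 82 mm, rim 4 mm thick, its top 11 mm above the bench. The tub stands inside the rim on the plate, with 8 mm play all round, so its sides must be roughly parallel to the rim's. Origin: centre of its underside, on the bench; z up, x and y along its sides.
- round_dock: Fixed dock for the round tin: white square plate 100 x 100 mm, 4 mm thick, with a raised round dark steel rim, inner diameter 72 mm, 4 mm thick, its top 11 mm above the bench. The used cup stands in it at the start. Origin: centre of its underside, on the bench; z up.
- small_dock: Fixed dock for the small jar: white square plate 82 x 82 mm, 4 mm thick, with a raised round dark steel rim, inner diameter 52 mm, 4 mm thick, its top 11 mm above the bench. Origin: centre of its underside, on the bench; z up.
- wash_tray: Fixed square open steel wash tray, 120 x 120 mm outside, walls 4 mm thick and 22 mm tall, inner floor about 4 mm above the bench; empty at the start. Origin: centre of its underside, on the bench; z up, x and y along its sides.
- glass_dish: Bystander: small loose empty green glass dish, diameter 76 mm, 34 mm tall. Leave it where it is. Origin: centre of its underside.
- tongs: Bystander: loose steel feeding tongs lying flat, about 145 mm long, 25 mm wide, 8 mm tall, along its own x. Leave them where they are. Origin: middle of the tongs, on the bench.
Not all that is in view belongs to the job. What is shaped like the feed_cup but purple or red is not meant.

How it is judged (in metres and radians):
On the way:
1. the used cup stands in the wash tray and the stack has not been touched yet (horizontal distance between feed_cup and wash_tray below 0.043 m and z of feed_cup in the frame of wash_tray below 0.009 m and angle between feed_cup's own z axis and vertical below 0.1 rad and distance of each of square_tub, round_tin, small_jar from where it was at the start of the episode below 0.04 m), for 0.2 s.
At the end, for the whole second after the job is handed in: The cup stands upright on the floor of the wash tray (within 43 mm of its centre); the small jar, the round tin and the square tub each stand upright (within 0.1 rad) on the plate of their own dock, inside its rim (within 13 mm of its centre, underside at most 3 mm above the plate); all at rest (horizontal distance between square_tub and square_dock below 0.013 m and z of square_tub in the frame of square_dock between 0.001 and 0.007 m and angle between each of square_tub, round_tin, small_jar, feed_cup's own z axis and vertical below 0.1 rad and horizontal distance between round_tin and round_dock below 0.013 m and z of round_tin in the frame of round_dock between 0.001 and 0.007 m and horizontal distance between small_jar and small_dock below 0.013 m and z of small_jar in the frame of small_dock between 0.001 and 0.007 m and horizontal distance between feed_cup and wash_tray below 0.043 m and z of feed_cup in the frame of wash_tray between 0.001 and 0.009 m and linear speed of each of square_tub, round_tin, small_jar, feed_cup below 0.02 m/s and angular speed of each of square_tub, round_tin, small_jar, feed_cup below 0.3 rad/s); the robot touches nothing.
It fails at once if one of the containers or the cup is tipped over (angle between any of square_tub, round_tin, small_jar, feed_cup's own z axis and vertical above 0.7 rad).
It fails at once if one of the containers or the cup is dropped or thrown (falls freely more than about 25 mm) ((linear speed of square_tub above 0.7 m/s and not (contact force between the fingers and square_tub above 0.2 N)) or (linear speed of round_tin above 0.7 m/s and not (contact force between the fingers and round_tin above 0.2 N)) or (linear speed of small_jar above 0.7 m/s and not (contact force between the fingers and small_jar above 0.2 N)) or (linear speed of feed_cup above 0.7 m/s and not (contact force between the fingers and feed_cup above 0.2 N))).
It fails at once if the glass dish or the tongs are pushed more than 30 mm from where they lay (distance of any of glass_dish, tongs from where it was at the start of the episode above 0.03 m).
It also fails if it takes over 128 s, if anything falls off the work surface, if the arm or the gripper's body presses on something with over 40 N, if the wrist force passes 120 N, or if a joint passes its speed limit or range.

## Working session

There is one attempt and no reset: what is moved stays moved. The work goes in short steps, Python scripts to look and compute and a tool call to move; the robot and the scene stay as the last step left them, time stands still between calls to the robot, and variables do not carry over. Pictures are saved under pics/ and viewed, and the job is handed in when it is done.

Besides the shell and the picture viewer there is one more tool, called after "Request:" as name(argument=value, ...) on one line, values as JSON. jog_arm: Moves the arm, as the interface text tells. Its arguments: {"type":"object","properties":{"commands":{"type":"array","items":{"type":"array","items":{"type":"number"}}},"fingers":{"type":"number"}},"required":["commands"]}

```bash
mkdir -p pics
cat > h.py <<'E'
import numpy as np, cv2
from plant import get_obs, snapshot, close_job, hold_point_z
def cam(s):
    h,w=s["image"].shape[:2]; f=h/2/np.tan(np.radians(s["fov_y"])/2)
    return np.array([[f,0,s["cx"]],[0,f,s["cy"]],[0,0,1.]]), np.array(s["dist_coeffs"],float), np.array(s["rvec"],float), np.array(s["tvec"],float)
def ray(s,uv):
    K,d,r,t=cam(s); p=cv2.undistortPoints(np.array(uv,float).reshape(-1,1,2),K,d).reshape(-1,2)
    R=cv2.Rodrigues(r)[0]; C=-R.T@t.ravel(); return C,np.c_[p,np.ones(len(p))]@R
def onz(s,uv,z):
    C,D=ray(s,uv); return C+D*((z-C[2])/D[:,2])[:,None]
def proj(s,P):
    K,d,r,t=cam(s); return cv2.projectPoints(np.array(P,float).reshape(-1,1,3),r,t,K,d)[0].reshape(-1,2)
def save(s,name,box=None,k=1):
    im=s["image"][...,::-1]
    if box: im=im[box[1]:box[3],box[0]:box[2]]
    cv2.imwrite("pics/"+name,cv2.resize(im,None,fx=k,fy=k,interpolation=cv2.INTER_CUBIC))
E
python3 - <<'E'
from h import *
import pickle
print(get_obs(),hold_point_z)
for n in("scene","top"):
    s=snapshot(n); save(s,n+"0.png",k=1.5); pickle.dump(s,open(n+"0.pkl","wb")); print(n,{k:v for k,v in s.items() if k!="image"}, ray(s,[[256,192]]))
E
```

```text
{'clock': 0.0, 'joint_pos': array([-5.66601576e+01,  2.05918936e+01,  6.34426638e-01, -1.91432672e-02,
       -7.01358054e+01, -1.65075125e+01]), 'qvel': array([ 0.09046066, -0.11546911,  0.01582048,  0.01943061, -0.00227425,
        0.08772545]), 'tau': array([-6.36197856e-04, -5.82710767e+01,  2.93057996e+01,  6.99732274e+00,
        6.82371654e-03, -1.44211845e-04]), 'tool_pos': array([ 0.19529903, -0.64562673,  0.22562554]), 'orientation': array([ 1.79905458e+02, -9.25080751e-03, -1.63174182e+02]), 'force': array([ 0.42160105,  0.50627427, -0.1353105 ]), 'moment': array([ 0.05152962, -0.00297707, -0.04304844]), 'opening': 0.08781372670893214} 0.0188
scene {'fov_y': 52.96372204462616, 'cx': 256.7399959156806, 'cy': 189.31531206718824, 'dist_coeffs': array([-0.13040696,  0.        ,  0.        ,  0.        ,  0.        ]), 'rvec': array([ 2.08001766,  1.59117906, -0.47678401]), 'tvec': array([-0.12606837, -0.34173848,  1.26900926])} (array([ 0.99168001, -0.15242185,  0.85813825]), array([[-0.53494875,  0.15524696, -0.83053021]]))
top {'fov_y': 45.523863661901, 'cx': 252.82399206551108, 'cy': 193.1582321110691, 'dist_coeffs': array([-0.03939649,  0.        ,  0.        ,  0.        ,  0.        ]), 'rvec': array([ 2.12599156, -2.16381923,  0.1586097 ]), 'tvec': array([-9.72377812e-04,  5.24840085e-01,  1.10220885e+00])} (array([ 0.3572206 , -0.0084612 ,  1.16732355]), array([[ 0.14920713, -0.00853205, -0.98879675]]))
```

View pics/scene0.png

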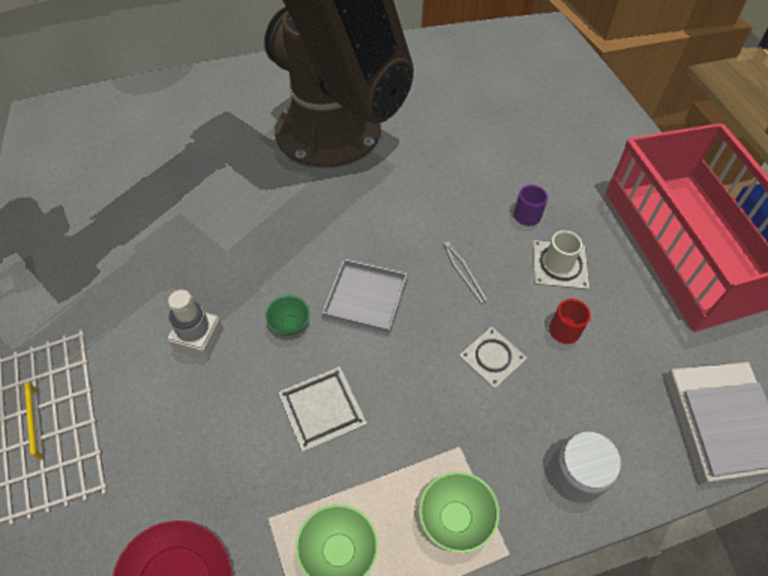

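View pics/top0.png

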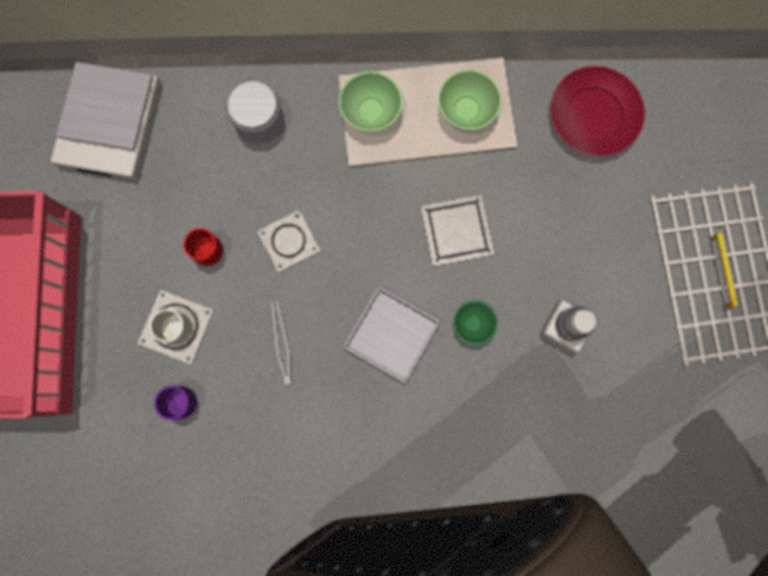

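The white cup stands in the round dock at about (566,252) in scene and (172,328) in top. Look-alikes are purple at (531,203) in scene and (176,402) in top, and red at (569,320) in scene and (203,246) in top. Only the white one in the dock fits the description. The stack is at (190,320) in scene and (572,325) in top. I'll confirm these with enlarged crops.

Run:
```python
from h import *
import pickle
s=pickle.load(open("top0.pkl","rb"))
a=s["image"][115:285,85:255]; b=s["image"][115:285,275:425]
cv2.imwrite("pics/tl.png",cv2.resize(a[...,::-1],None,fx=3.5,fy=3.5,interpolation=cv2.INTER_CUBIC))
b=s["image"][120:260,220:420]
cv2.imwrite("pics/tr.png",cv2.resize(b[...,::-1],None,fx=4,fy=4,interpolation=cv2.INTER_CUBIC))
s=pickle.load(open("scene0.pkl","rb"))
save(s,"sl.png",(90,160,290,310),4); save(s,"sr.png",(270,110,420,270),3.7)
```

```text
(no output)
```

View pics/tl.png

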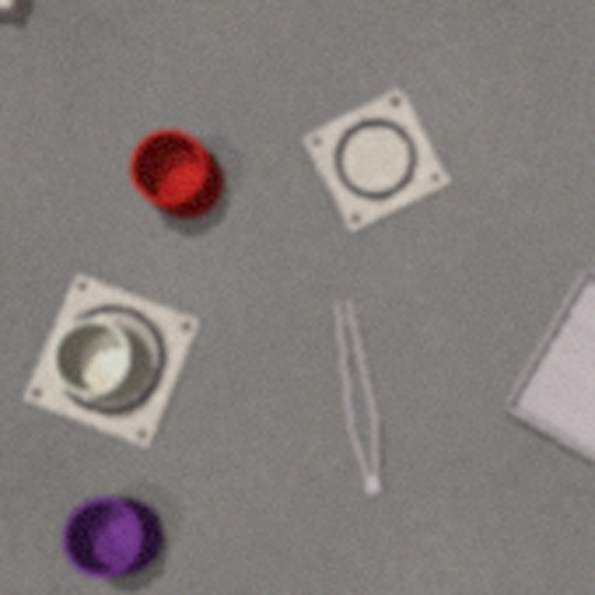

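View pics/tr.png

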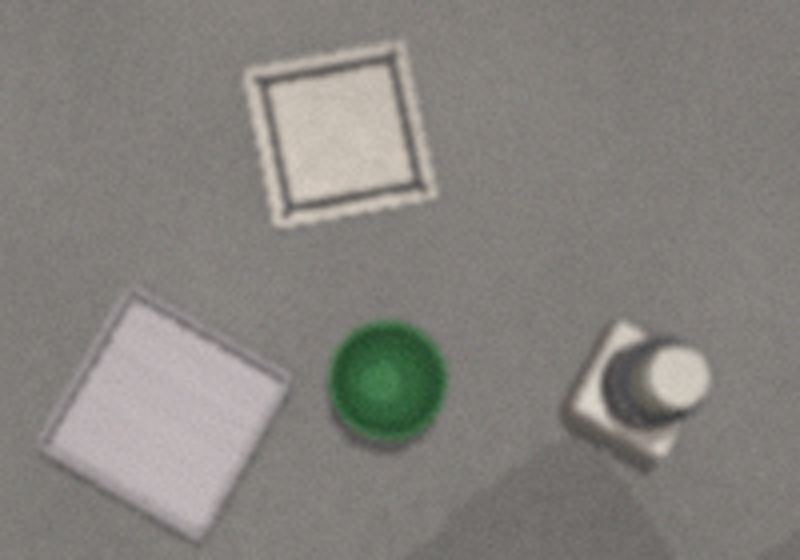

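View pics/sl.png

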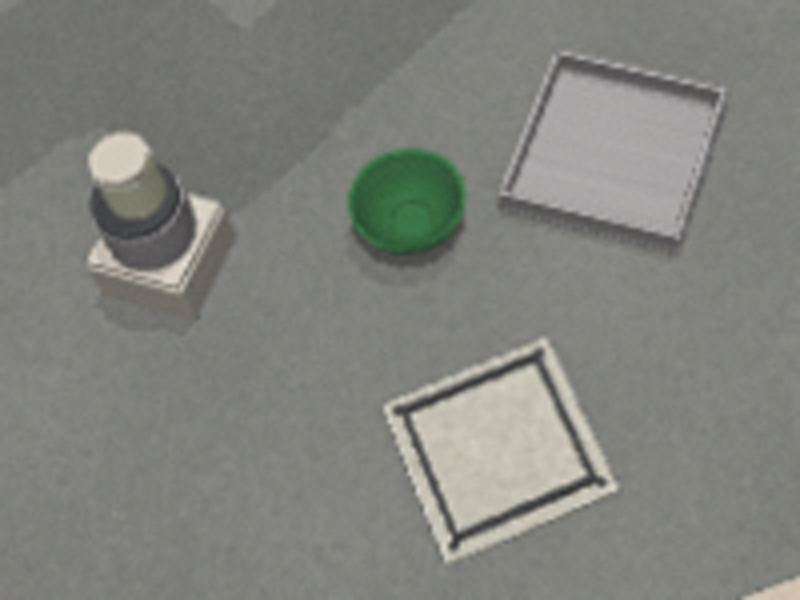

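View pics/sr.png

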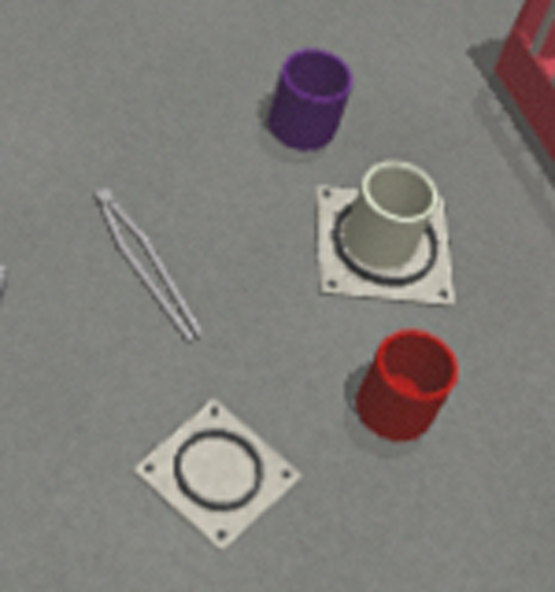

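The crops confirm it: white cup in the round dock at tl (95,358) and sr (400,190), with the red and purple cups beside it outside the dock. Next I'll measure from corners and ellipses in both views.

```bash
cat >> h.py <<'E'
def g(s,x0,y0,k,pts): return (np.array(pts,float)+.5)/k-.5+[x0,y0]
E
python3 - <<'E'
from h import *
import pickle
T=pickle.load(open("top0.pkl","rb"));S=pickle.load(open("scene0.pkl","rb"))
tl=lambda p:g(T,85,115,3.5,p); tr=lambda p:g(T,220,120,4,p); sl=lambda p:g(S,90,160,4,p); sr=lambda p:g(S,270,110,3.7,p)
def q(n,s,uv,z):
    P=onz(s,uv,z)[:,:2]; e=np.roll(P,-1,0)-P
    print(n,"c",(P.mean(0)*1000).round(1),"sides",(np.hypot(*e.T)*1000).round(0),"ang",(np.degrees(np.arctan2(e[:,1],e[:,0]))%90).round(1))
q("small T",T,tl([(399,88),(450,181),(352,230),(303,138)]),.004)
q("small S",S,sr([(213,400),(300,474),(223,547),(136,467)]),.004)
q("round T",T,tl([(80,275),(199,321),(147,446),(25,398)]),.004)
q("round S",S,sr([(317,186),(445,190),(453,303),(321,292)]),.004)
q("square T",T,tr([(246,72),(403,40),(437,195),(280,227)]),.004)
q("square S",S,sl([(385,408),(545,340),(616,489),(448,560)]),.004)
q("tray T",T,tr([(135,288),(291,378),(200,543),(40,447)]),.022)
q("tray S",S,sl([(557,53),(725,92),(680,240),(500,197)]),.022)
q("tublid S",S,sl([(90,265),(182,290),(222,205)]),.044)
q("tublid T",T,tr([(621,320),(568,404),(656,455)]),.044)
def p(n,T_,S_,z):
    print(n,(onz(T,T_,z)*1000).round(1)[:,:2],(onz(S,S_,z)*1000).round(1)[:,:2])
p("cup",tl([(95,358)]),sr([(400,191)]),.064)
p("jar top",tr([(678,377)]),sl([(121,158)]),.126)
p("red",tl([(171,168)]),sr([(417,363)]),.060)
p("purple",tl([(112,537)]),sr([(316,76)]),.060)
p("dish top",tr([(389,379)]),sl([(407,198)]),.034)
p("tongs a",tl([(373,487)]),sr([(103,195)]),.006)
p("tongs b",tl([(344,302)]),sr([(195,335)]),.006)
# masks: jar lid & cup interior ellipse
for n,s,b in(("T",T,(370,195,405,230)),("S",S,(105,185,135,215))):
    im=s["image"][b[1]:b[3],b[0]:b[2]]; hs=cv2.cvtColor(im,cv2.COLOR_RGB2GRAY); print(n); print(hs[::3,::3])
E
```

```text
small T c [619.7 146.2] sides [81. 81. 79. 81.] ang [27.9 26.1 27.7 27.3]
small S c [618.3 146.6] sides [79. 79. 79. 78.] ang [27.7 27.2 26.8 26.9]
round T c [473.4 338.9] sides [96. 98. 97. 98.] ang [68.1 68.1 68.2 67.2]
round S c [470.5 340.4] sides [102. 108.  99. 100.] ang [73.4 66.5 69.4 67.9]
square T c [ 633.6 -148.1] sides [106. 106. 104. 105.] ang [10.9  9.7 10.7 10.5]
square S c [ 633.3 -147.3] sides [105. 106. 104. 103.] ang [10.8  9.9  9.3 10.3]
tray T c [451.3 -30.1] sides [114. 118. 116. 117.] ang [58.7 59.7 58.2 58.4]
tray S c [455.  -30.3] sides [117. 117. 118. 118.] ang [59.1 59.6 59.7 59.2]
tublid S c [ 476.1 -319. ] sides [62. 62. 87.] ang [59.7 60.5 14.7]
tublid T c [ 457.2 -306.7] sides [63. 62. 86.] ang [55.3 58.4 11.4]
cup [[468.7 333.4]] [[468.7 336.8]]
jar top [[ 458.2 -321.7]] [[ 459.  -321.5]]
red [[603.3 284.2]] [[603.4 286.2]]
purple [[345.7 319.8]] [[345.9 325.1]]
dish top [[ 469.3 -168.7]] [[ 469.  -168.4]]
tongs a [[377.9 147.7]] [[375.8 146.4]]
tongs b [[512.7 169.1]] [[513.  169.3]]
T
[[124 122 122 125 123 120 127 129 124 130 130 128]
 [122 121 120 1
[... 279 characters left out ...]
51 125 129]
 [117  83  82 102 145 198 199 199 199 148 128 130]
 [145  82  78  93 111 173 198 199 166 122 126 127]
 [192  76  82  77  88  89 119 105 114 126 129 128]
 [170 140  80  92  64  72  98 117 128 127 129 126]
 [ 92 122 129 132 129 143 147 122 126 126 122 126]]
S
[[114 116 116 116 112 113 112 114 116 114]
 [117 113 114 112 114 114 111 111 111 115]
 [113 114 116 113 112 112 110 113 113 116]
 [113 122 125 124 187 206 207 116 114 113]
 [126 125 123 206 202 203 204 201 115 112]
 [125 126 123 204 203 203 204 146 104 108]
 [129 127 123 207 204 207 181 115 104  81]
 [125 122 122 113 134 126 140 117 110  72]
 [126 127 130  72 118 122 124 121 112  75]
 [127 127 128  68  82 122 122 122  90  69]]
```

Request:
jog_arm(commands=[[8,12,0,2],[17,27,0,4],[18,28,0,4],[18,28,0,5],[18,28,0,5],[18,28,0,5],[18,28,0,5],[18,28,0,5],[18,28,0,5],[18,28,0,2]], fingers=87.6)

```text
clock: 0.93
tool_pos: [0.3649, -0.381, 0.2264]
orientation: [180.0, 0.0, -120.8]
force: [-0.3, 0.2, 0.3]
opening: 0.0878
```

Run:
```python
from h import *
import pickle
T=pickle.load(open("top0.pkl","rb"));S=pickle.load(open("scene0.pkl","rb"))
tr=lambda p:g(T,220,120,4,p); sl=lambda p:g(S,90,160,4,p)
for n,s,a in(("S",S,sl([(90,265),(222,205)])),("T",T,tr([(621,320),(656,455)]))): print(n,"tub mid",onz(s,a,.044).mean(0).round(4)) # T: first/third not diagonal-adjacent check
print("tin lid", onz(T,tr([(645,384)]),.086).round(4), onz(S,sl([(137,203)]),.086).round(4))
print(onz(T,tr([(603,384)]),.086).round(4), proj(T,[[.46,-.3212,.086],[.468,-.317,.086]]), proj(S,[[.46,-.3212,.086],[.468,-.317,.086]]))
```

```text
S tub mid [ 0.4619 -0.323   0.044 ]
T tub mid [ 0.4604 -0.3214  0.044 ]
tin lid [[ 0.4583 -0.3137  0.086 ]] [[ 0.4645 -0.3237  0.086 ]]
[[ 0.4588 -0.2886  0.086 ]] [[383.95371151 214.86195629]
 [382.00657774 211.55012583]] [[124.75856176 208.5909666 ]
 [126.7808308  211.00746162]]
```

Request:
jog_arm(commands=[[18,28,0,0],[18,28,0,0],[18,28,0,0],[18,28,0,0],[18,28,0,0],[18,28,0,0],[18,30,0,0],[15,35,0,0],[10,37,0,0],[0,38,0,0]])

```text
clock: 1.77
tool_pos: [0.5164, -0.0729, 0.2261]
orientation: [180.0, -0.0, -121.1]
force: [1.0, 0.4, -0.2]
opening: 0.0878
```

Request:
jog_arm(commands=[[-5,38,0,0],[-5,38,0,0],[-5,38,0,0],[-5,38,0,0],[-5,38,0,0],[-5,38,0,0],[-5,38,0,0],[-5,38,0,0],[-3,25,0,0],[0,10,0,0]])

```text
clock: 2.6
tool_pos: [0.4713, 0.2672, 0.2262]
orientation: [180.0, 0.0, -121.0]
force: [1.2, 0.6, -0.9]
opening: 0.0879
```

Request:
jog_arm(commands=[[0,15,0,0],[-1,20,0,0],[0,20,0,0],[0,13,-10,0],[0,0,-25,0],[0,0,-25,0],[0,0,-25,0],[0,0,-20,0],[0,0,-10,0],[0,0,0,0]])

```text
clock: 3.43
tool_pos: [0.4704, 0.3305, 0.1086]
orientation: [180.0, -0.3, -121.2]
force: [0.2, -0.2, -0.6]
opening: 0.0876
```

Run:
```python
from h import *
o=get_obs(); print(o["tool_pos"],o["orientation"],o["joint_pos"])
s=snapshot("scene"); save(s,"c1.png",(280,90,440,210),4.5)
```

```text
[0.47043454 0.33052606 0.10858577] [ 179.95090438   -0.28318263 -121.20924811] [ 5.45596198e+01  1.73504291e+01 -2.07893117e+01 -3.55488457e-02
 -5.21462976e+01 -8.57471047e+01]
```

View pics/c1.png

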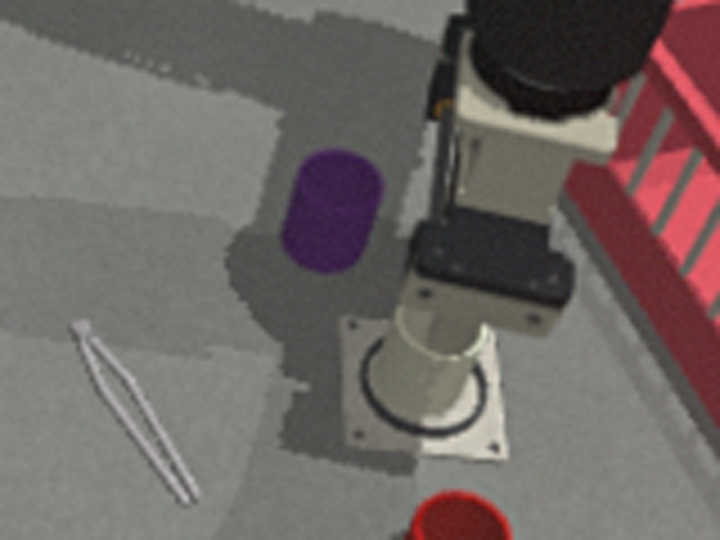

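Run:
```python
from h import *
import pickle
T=pickle.load(open("top0.pkl","rb"))
for z in(0,.1): print(onz(T,[[53,140],[53,220],[53,276]],z).round(3))
```

```text
[[0.682 0.516 0.   ]
 [0.47  0.506 0.   ]
 [0.327 0.5   0.   ]]
[[0.654 0.471 0.1  ]
 [0.46  0.462 0.1  ]
 [0.33  0.456 0.1  ]]
```

Request:
jog_arm(commands=[[0,5,0,0],[0,0,-10,0],[0,0,-15,0],[0,0,-15,0],[0,0,-15,0],[0,0,-12,0],[0,0,-8,0],[0,0,-4,0],[0,0,0,0],[0,0,0,0]])

```text
clock: 4.32
tool_pos: [0.4718, 0.3373, 0.0331]
orientation: [-180.0, 0.0, -121.2]
force: [-0.7, -0.4, 0.4]
opening: 0.0874
```

Request:
jog_arm(commands=[[0,0,0,0],[0,0,0,0],[0,0,0,0],[0,0,0,0],[0,0,0,0],[0,0,0,0],[0,0,0,0],[0,0,0,0],[0,0,0,0],[0,0,0,0]], fingers=45)

```text
clock: 5.15
tool_pos: [0.4715, 0.3371, 0.0328]
orientation: [-180.0, 0.0, -121.2]
force: [-2.1, -0.3, 6.0]
opening: 0.056
```

Request:
jog_arm(commands=[[0,0,5,0],[0,0,10,0],[0,0,15,0],[0,0,20,0],[0,0,20,0],[0,-10,15,0],[0,-20,10,0],[0,-25,5,0],[0,-30,0,0],[0,-30,0,0]])

```text
clock: 5.98
tool_pos: [0.4714, 0.221, 0.1336]
orientation: [-180.0, 0.1, -121.1]
force: [0.7, -1.2, -2.8]
opening: 0.0565
```

Request:
jog_arm(commands=[[-2,-30,0,0],[-2,-30,0,0],[-2,-30,0,0],[-2,-30,0,0],[-2,-30,0,0],[-2,-30,0,0],[-2,-27,0,0],[-2,-22,0,0],[-1,-15,0,0],[-1,-8,0,0]])

```text
clock: 6.82
tool_pos: [0.4529, -0.0318, 0.1331]
orientation: [-180.0, 0.0, -121.3]
force: [-0.3, 0.5, -2.2]
opening: 0.056
```

Request:
jog_arm(commands=[[0,0,0,0],[0,0,0,0],[0,0,-10,0],[0,0,-15,0],[0,0,-15,0],[0,0,-10,0],[0,0,0,0],[0,0,0,0],[0,0,0,0],[0,0,0,0]])

```text
clock: 7.65
tool_pos: [0.4541, -0.0296, 0.0834]
orientation: [-179.9, 0.1, -121.1]
force: [0.8, -0.6, -1.5]
opening: 0.0561
```

Run:
```python
from h import *
o=get_obs(); print(o["tool_pos"],o["opening"],o["joint_pos"])
s=snapshot("scene"); save(s,"c2.png",(180,110,340,250),4.2)
```

```text
[ 0.45413473 -0.02958038  0.08337225] 0.05612226960872148 [ 2.12080573e+01  8.50334696e+00 -3.73048124e+01  1.36755875e-02
 -4.41117387e+01 -5.23484874e+01]
```

View pics/c2.png

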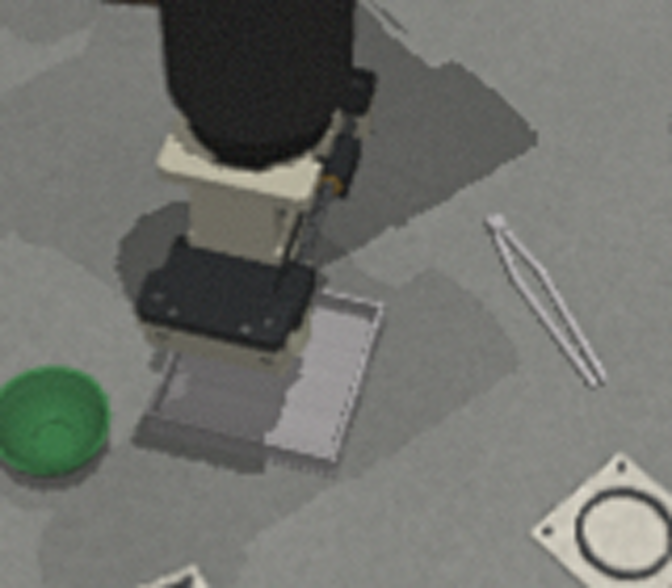

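Request:
jog_arm(commands=[[0,0,-8,0],[0,0,-10,0],[0,0,-10,0],[0,0,-8,0],[0,0,-5,0],[0,0,-4,0],[0,0,-2,0],[0,0,-1,0],[0,0,0,0],[0,0,0,0]])

```text
clock: 8.53
tool_pos: [0.4537, -0.03, 0.0348]
orientation: [-180.0, 0.0, -121.2]
force: [0.1, 0.0, -2.2]
opening: 0.0562
```

Request:
jog_arm(commands=[[0,0,-1,0],[0,0,0,0],[0,0,-1,0],[0,0,0,0],[0,0,-0.5,0],[0,0,0,0],[0,0,0,0],[0,0,0,0],[0,0,0,0],[0,0,0,0]])

```text
clock: 9.37
tool_pos: [0.4537, -0.03, 0.0327]
orientation: [-180.0, 0.0, -121.2]
force: [-2.9, 1.8, 8.8]
opening: 0.0563
```

Contact is felt at 8.8 N, so I'm releasing.

Request:
jog_arm(commands=[[0,0,0,0],[0,0,0,0],[0,0,0,0],[0,0,0,0],[0,0,0,0],[0,0,0,0],[0,0,0,0],[0,0,0,0],[0,0,0,0],[0,0,0,0]], fingers=87.6)

```text
clock: 10.2
tool_pos: [0.4534, -0.0301, 0.032]
orientation: [180.0, -0.0, -121.2]
force: [1.0, 0.2, -0.1]
opening: 0.0879
```

Request:
jog_arm(commands=[[0,0,5,0],[0,0,10,0],[0,0,20,0],[0,0,30,0],[0,0,30,0],[0,0,30,0],[0,0,30,0],[0,0,20,0],[0,0,10,0],[0,0,0,0]])

```text
clock: 11.03
tool_pos: [0.4546, -0.0298, 0.2195]
orientation: [-179.8, 0.2, -121.2]
force: [-0.2, 0.8, 0.1]
opening: 0.0875
```

Request:
jog_arm(commands=[[0,-10,0,0],[0,-20,0,0],[0,-30,0,0],[0,-36,0,0],[0,-36,0,0],[0,-36,0,0],[0,-36,0,0],[0,-36,0,0],[5,-30,0,0],[2,-15,0,0]])

```text
clock: 11.87
tool_pos: [0.4591, -0.3182, 0.2144]
orientation: [179.8, -0.1, -121.3]
force: [0.9, 0.1, 0.0]
opening: 0.0876
```

Run:
```python
from h import *
o=get_obs(); print(o["tool_pos"],o["opening"],o["joint_pos"])
s=snapshot("scene"); save(s,"c3.png",(80,110,340,290),3)
```

```text
[ 0.45914285 -0.3182223   0.21442643] 0.08758549671436125 [-1.46414242e+01  1.02560901e+01 -1.50734172e+01  5.27401618e-03
 -6.48951397e+01 -1.66474129e+01]
```

View pics/c3.png

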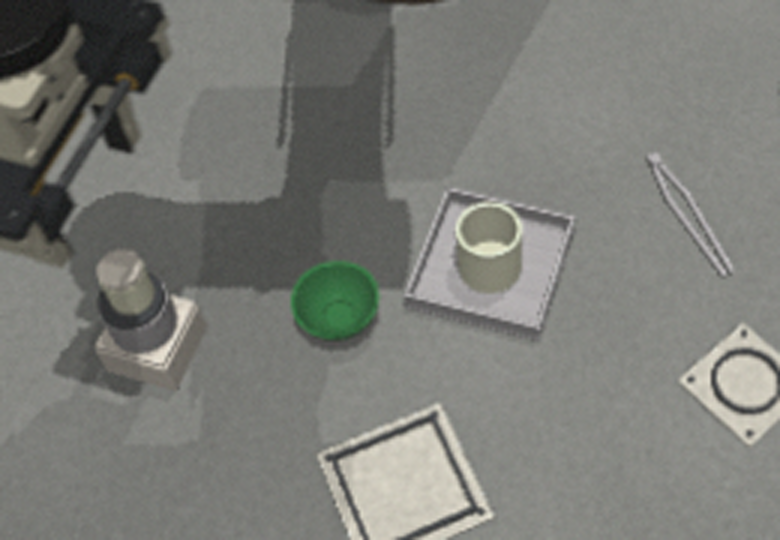

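The cup stands upright in the tray at (488,250) in the crop, and the stack is untouched. Next is the jar.

Request:
jog_arm(commands=[[0,-2,0,0],[0,0,0,0],[0,0,-10,0],[0,0,-20,0],[0,0,-20,0],[0,0,-15,0],[0,0,-5,0],[0,0,0,0],[0,0,0,0],[0,0,0,0]])

```text
clock: 12.75
tool_pos: [0.4611, -0.317, 0.148]
orientation: [-179.9, 0.0, -121.1]
force: [-0.3, 0.5, 0.4]
opening: 0.0877
```

Run:
```python
from h import *
o=get_obs(); print(o["tool_pos"],o["opening"],o["orientation"])
s=snapshot("scene"); save(s,"c4.png",(60,110,190,250),4.2)
```

```text
[ 0.46112984 -0.31700836  0.14804969] 0.08767479319323229 [-1.79909460e+02  6.61996847e-03 -1.21117105e+02]
```

View pics/c4.png

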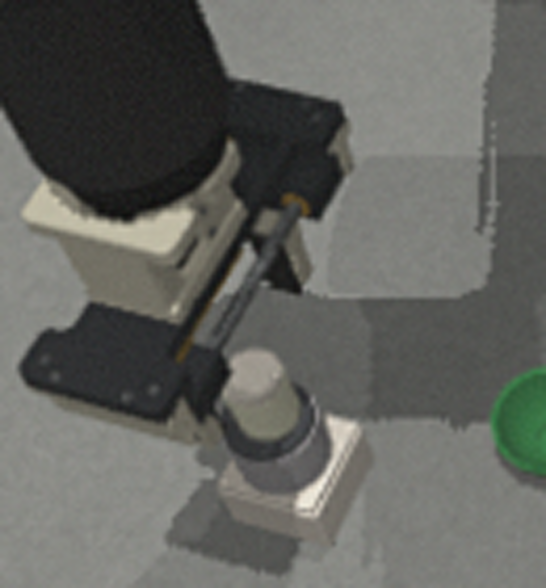

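Request:
jog_arm(commands=[[-2,-4.5,0,0],[0,0,-5,0],[0,0,-10,0],[0,0,-10,0],[0,0,-10,0],[0,0,-8,0],[0,0,-5,0],[0,0,-1.5,0],[0,0,0,0],[0,0,0,0]])

```text
clock: 13.63
tool_pos: [0.4586, -0.3217, 0.0976]
orientation: [-180.0, -0.0, -121.2]
force: [0.4, 0.0, 0.2]
opening: 0.0874
```

Request:
jog_arm(commands=[[0,0,0,0],[0,0,0,0],[0,0,0,0],[0,0,0,0],[0,0,0,0],[0,0,0,0],[0,0,0,0],[0,0,0,0],[0,0,0,0],[0,0,0,0]], fingers=28)

```text
clock: 14.47
tool_pos: [0.4584, -0.3216, 0.0976]
orientation: [180.0, -0.0, -121.2]
force: [0.0, 0.2, 0.5]
opening: 0.0351
```

Request:
jog_arm(commands=[[0,0,0,0],[0,0,0,0],[0,0,0,0],[0,0,0,0],[0,0,2,0],[0,0,4,0],[0,0,6,0],[0,0,8,0],[0,0,10,0],[0,0,5,0]])

```text
clock: 15.3
tool_pos: [0.4592, -0.3219, 0.1346]
orientation: [-179.9, 0.0, -121.1]
force: [0.8, -0.3, -1.3]
opening: 0.0353
```

Run:
```python
from h import *
o=get_obs(); print(o["tool_pos"],o["opening"],o["orientation"])
s=snapshot("scene"); save(s,"c5.png",(60,110,190,250),4.2)
```

```text
[ 0.45915493 -0.32191177  0.13455804] 0.03529648783972756 [-1.79881969e+02  9.96810931e-03 -1.21148349e+02]
```

View pics/c5.png

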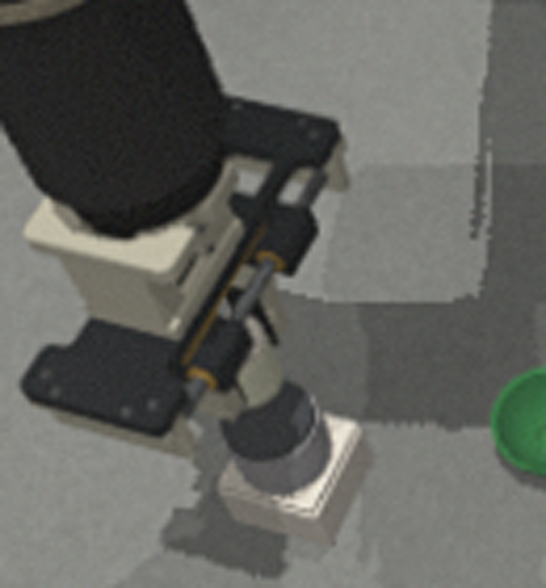

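Request:
jog_arm(commands=[[0,0,10,0],[0,5,15,0],[3,12,15,0],[6,20,15,0],[8,26,10,0],[10,30,5,0],[11,32,0,0],[11,32,0,0],[11,32,0,0],[11,32,0,0]])

```text
clock: 16.18
tool_pos: [0.5296, -0.099, 0.2033]
orientation: [-180.0, 0.0, -121.2]
force: [0.1, -0.5, -0.7]
opening: 0.0353
```

Request:
jog_arm(commands=[[11,32,0,0],[11,32,0,0],[11,32,0,0],[11,32,0,0],[11,32,0,0],[11,30,0,0],[9,24,0,0],[7,16,0,0],[4,9,0,0],[2,4,0,0]])

```text
clock: 17.02
tool_pos: [0.6177, 0.1433, 0.2024]
orientation: [180.0, -0.0, -121.1]
force: [0.5, -0.6, -1.0]
opening: 0.0351
```

Request:
jog_arm(commands=[[0,0,0,0],[0,0,0,0],[0,0,-15,0],[0,0,-25,0],[0,0,-25,0],[0,0,-25,0],[0,0,-15,0],[0,0,0,0],[0,0,0,0],[0,0,0,0]])

```text
clock: 17.85
tool_pos: [0.6182, 0.142, 0.0991]
orientation: [-179.9, 0.1, -121.2]
force: [0.5, 0.3, 0.3]
opening: 0.0352
```

Request:
jog_arm(commands=[[1,4.3,0,0],[0,0,-8,0],[0,0,-12,0],[0,0,-14,0],[0,0,-10,0],[0,0,-8,0],[0,0,-4,0],[0,0,0,0],[0,0,0,0],[0,0,0,0]])

```text
clock: 18.68
tool_pos: [0.6189, 0.1469, 0.0421]
orientation: [-180.0, 0.0, -121.2]
force: [0.4, -0.3, -1.0]
opening: 0.0354
```

Run:
```python
from h import *
o=get_obs(); print(o["tool_pos"],o["opening"],o["orientation"])
s=snapshot("scene"); save(s,"c6.png",(260,170,400,280),5)
s=snapshot("top"); save(s,"c6t.png",(140,110,260,200),5)
```

```text
[0.61887648 0.14691203 0.04206627] 0.035433754792913684 [-1.79969843e+02  3.54599945e-02 -1.21156846e+02]
```

View pics/c6.png

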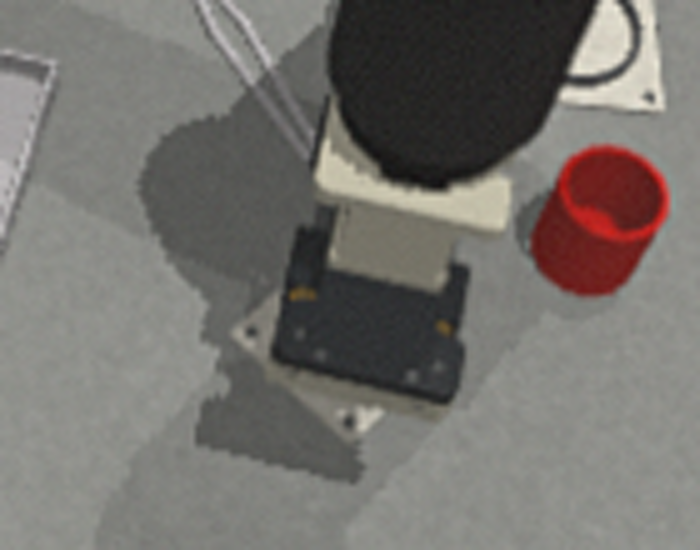

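View pics/c6t.png

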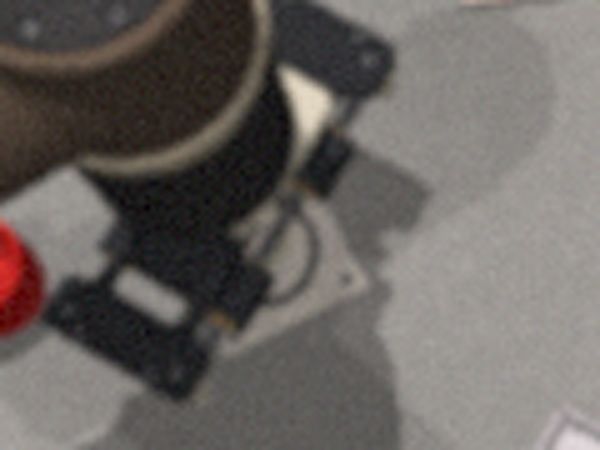

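The gripper hides the dock centre in both views, but the measured position is within 1 mm of the target. I'm lowering.

Request:
jog_arm(commands=[[0,0,-5,0],[0,0,-6,0],[0,0,-5,0],[0,0,-4,0],[0,0,-3,0],[0,0,-2,0],[0,0,0,0],[0,0,-0.5,0],[0,0,0,0],[0,0,0,0]])

```text
clock: 19.62
tool_pos: [0.6186, 0.1468, 0.0162]
orientation: [-180.0, 0.0, -121.2]
force: [0.6, -0.0, -0.2]
opening: 0.035
```

Request:
jog_arm(commands=[[0,0,0,0],[0,0,-0.5,0],[0,0,0,0],[0,0,-0.5,0],[0,0,0,0],[0,0,0,0],[0,0,0,0],[0,0,0,0],[0,0,0,0],[0,0,0,0]])

```text
clock: 20.45
tool_pos: [0.6185, 0.1468, 0.0156]
orientation: [-180.0, 0.0, -121.2]
force: [-2.0, -0.3, 6.6]
opening: 0.0349
```

Request:
jog_arm(commands=[[0,0,0,0],[0,0,0,0],[0,0,0,0],[0,0,0,0],[0,0,0,0],[0,0,0,0],[0,0,0,0],[0,0,0,0],[0,0,0,0],[0,0,0,0]], fingers=75)

```text
clock: 21.28
tool_pos: [0.6185, 0.1467, 0.0151]
orientation: [-180.0, -0.0, -121.2]
force: [0.7, -0.7, 0.2]
opening: 0.0752
```

Request:
jog_arm(commands=[[0,0,5,0],[0,0,10,0],[0,0,20,0],[0,0,30,0],[0,0,35,0],[0,0,35,0],[0,0,25,0],[0,-10,15,0],[-3,-20,0,0],[-10,-28,0,0]])

```text
clock: 22.12
tool_pos: [0.6069, 0.0897, 0.1926]
orientation: [-179.8, 0.2, -121.0]
force: [0.8, -1.1, -0.6]
opening: 0.0748
```

Request:
jog_arm(commands=[[-12,-35,0,0],[-12,-35,0,0],[-12,-35,0,0],[-12,-35,0,0],[-12,-35,0,0],[-12,-35,0,0],[-12,-35,0,0],[-12,-35,0,0],[-12,-35,0,0],[-12,-30,0,0]], fingers=87.6)

```text
clock: 22.95
tool_pos: [0.4846, -0.2582, 0.1914]
orientation: [-179.9, 0.0, -121.2]
force: [0.8, -0.9, 0.5]
opening: 0.0875
```

Run:
```python
from h import *
o=get_obs(); print(o["tool_pos"],o["opening"],o["orientation"])
s=snapshot("scene"); save(s,"c7.png",(260,170,400,280),5); save(s,"c7b.png",(60,110,190,250),4.2)
s=snapshot("top"); save(s,"c7t.png",(140,110,260,200),5)
```

```text
[ 0.48459583 -0.25821231  0.19142577] 0.08753744157254514 [-1.79913223e+02  1.99995074e-02 -1.21171386e+02]
```

View pics/c7.png

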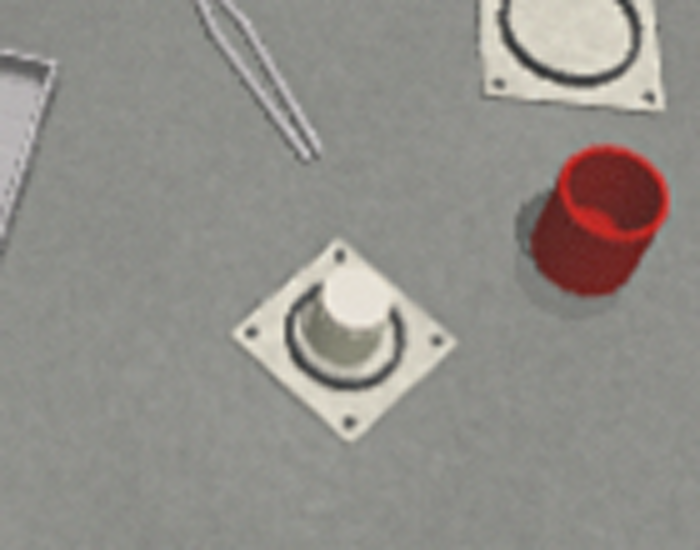

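View pics/c7t.png

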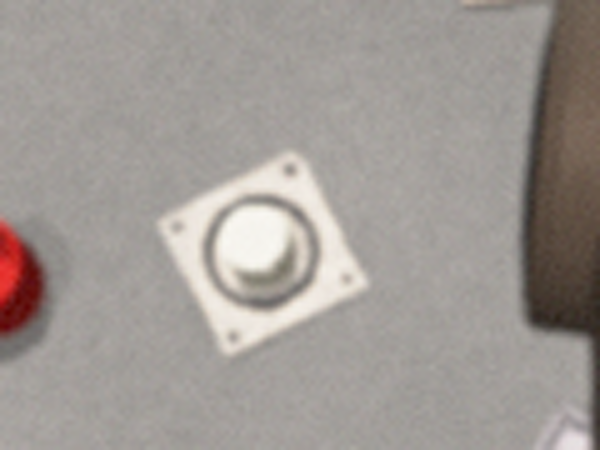

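View pics/c7b.png

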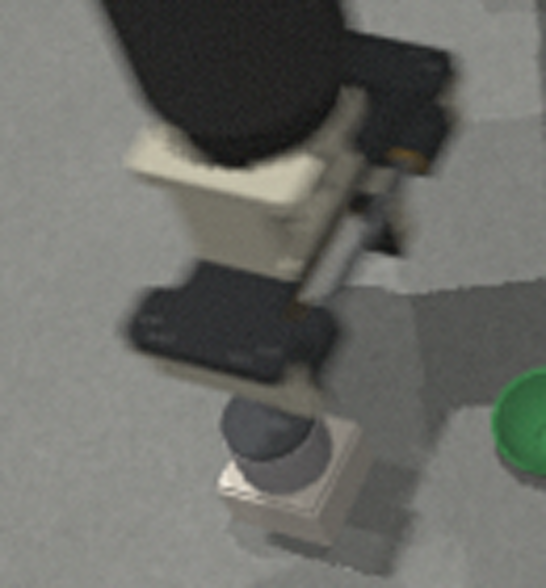

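The jar is upright inside the small dock's rim, at (350,300) in c7 and (257,243) in c7t. Next is the tin.

Request:
jog_arm(commands=[[-10,-22,0,0],[-8,-20,0,0],[-4,-12,0,0],[0,-5,0,0],[0,0,-10,0],[0,0,-20,0],[0,0,-25,0],[0,0,-20,0],[0,0,-10,0],[0,0,0,0]])

```text
clock: 23.88
tool_pos: [0.4622, -0.314, 0.1025]
orientation: [179.7, -0.0, -121.1]
force: [0.6, 0.1, -0.1]
opening: 0.0876
```

Request:
jog_arm(commands=[[0,0,0,0],[0,0,0,0],[0,0,0,0],[0,0,0,0],[0,0,0,0],[0,0,0,0],[0,0,0,0],[0,0,0,0],[0,0,0,0],[0,0,0,0]])

```text
clock: 24.72
tool_pos: [0.4634, -0.3153, 0.1051]
orientation: [180.0, -0.0, -121.2]
force: [-0.1, 0.7, -1.3]
opening: 0.0878
```

Run:
```python
from h import *
o=get_obs(); print(o["tool_pos"],o["opening"],o["orientation"])
s=snapshot("scene"); save(s,"c8.png",(60,110,190,250),4.2)
print(g(s,60,110,4.2,[(0,0)]), (proj(s,[[.46,-.3215,.086]])-[60,110])*4.2)
```

```text
[ 0.46344511 -0.3152726   0.10505648] 0.08781681410947059 [ 1.79999335e+02 -5.18540157e-04 -1.21167217e+02]
[[ 59.61904762 109.61904762]] [[271.46194864 414.1968776 ]]
```

View pics/c8.png

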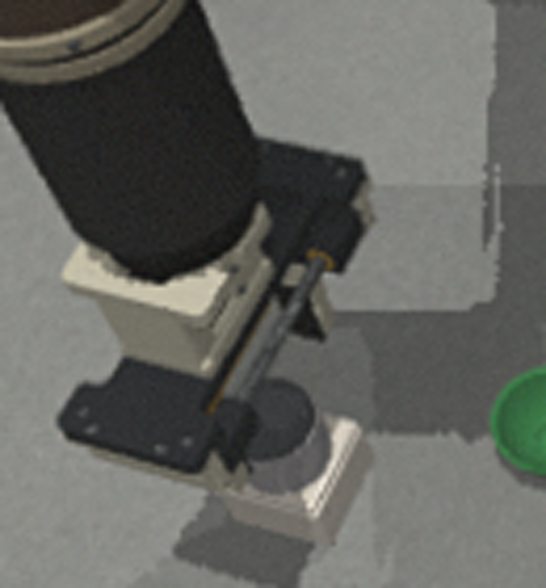

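Request:
jog_arm(commands=[[-3.5,-6,0,0],[0,0,0,0],[0,0,-8,0],[0,0,-12,0],[0,0,-12,0],[0,0,-9,0],[0,0,-6,0],[0,0,-2,0],[0,0,0,0],[0,0,0,0]])

```text
clock: 25.6
tool_pos: [0.4602, -0.3214, 0.0562]
orientation: [-180.0, -0.0, -121.2]
force: [1.0, -0.2, 0.3]
opening: 0.0876
```

Request:
jog_arm(commands=[[0,0,0,0],[0,0,0,0],[0,0,0,0],[0,0,0,0],[0,0,0,0],[0,0,0,0],[0,0,0,0],[0,0,0,0],[0,0,0,0],[0,0,0,0]], fingers=45)

```text
clock: 26.43
tool_pos: [0.4601, -0.3213, 0.0563]
orientation: [-180.0, 0.0, -121.2]
force: [-0.3, 0.7, 2.8]
opening: 0.0555
```

Request:
jog_arm(commands=[[0,0,0,0],[0,0,0,0],[0,0,2,0],[0,0,4,0],[0,0,6,0],[0,0,8,0],[0,0,12,0],[0,0,12,0],[0,0,8,0],[0,0,3,0]])

```text
clock: 27.27
tool_pos: [0.4607, -0.3215, 0.113]
orientation: [-179.9, 0.0, -121.2]
force: [0.5, -0.3, -2.6]
opening: 0.0557
```

Run:
```python
from h import *
s=snapshot("scene"); save(s,"c9.png",(60,110,190,250),4.2)
```

```text
(no output)
```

View pics/c9.png

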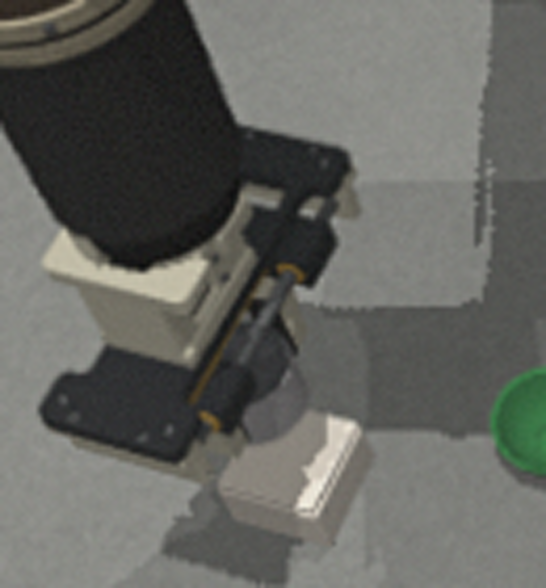

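Request:
jog_arm(commands=[[0,0,10,0],[0,5,15,0],[0,12,15,0],[0,20,15,0],[0,26,10,0],[0,32,3,0],[0,35,0,0],[0,35,0,0],[0,35,0,0],[0,35,0,0]])

```text
clock: 28.15
tool_pos: [0.4593, -0.0848, 0.1792]
orientation: [180.0, -0.0, -121.2]
force: [1.3, 0.3, -1.9]
opening: 0.0554
```

Request:
jog_arm(commands=[[0,35,0,0],[0,35,0,0],[0,35,0,0],[1,35,0,0],[1,35,0,0],[1,35,0,0],[1,35,0,0],[1,35,0,0],[1,35,0,0],[1,35,0,0]])

```text
clock: 28.98
tool_pos: [0.4664, 0.2653, 0.1791]
orientation: [180.0, -0.0, -121.2]
force: [1.8, 0.1, -1.4]
opening: 0.0556
```

Request:
jog_arm(commands=[[1,28,0,0],[1,22,0,0],[1,15,0,0],[1,8,0,0],[0,2,0,0],[0,0,-10,0],[0,0,-20,0],[0,0,-25,0],[0,0,-20,0],[0,0,-10,0]])

```text
clock: 29.82
tool_pos: [0.4697, 0.3359, 0.0911]
orientation: [179.9, -0.2, -121.3]
force: [0.3, -0.0, -2.9]
opening: 0.0554
```

Request:
jog_arm(commands=[[0,0,0,0],[0,0,0,0],[0,0,0,0],[0,0,0,0],[0,0,0,0],[0,0,0,0],[0,0,0,0],[0,0,0,0],[0,0,0,0],[0,0,0,0]])

```text
clock: 30.65
tool_pos: [0.4709, 0.3388, 0.0941]
orientation: [180.0, 0.0, -121.2]
force: [-0.5, -0.1, -2.3]
opening: 0.0554
```

Run:
```python
from h import *
import pickle
o=get_obs(); print(o["tool_pos"],o["opening"],o["orientation"])
s=snapshot("scene"); save(s,"c10.png",(60,160,190,250),5.5);pickle.dump(s,open("s10.pkl","wb"))
save(s,"c10b.png",(300,100,440,210),5)
s=snapshot("top"); save(s,"c10t.png",(340,180,420,250),8);pickle.dump(s,open("t10.pkl","wb"))
```

```text
[0.47089886 0.33878084 0.09409076] 0.05535249187087179 [ 1.79998412e+02  7.47830093e-04 -1.21161031e+02]
```

View pics/c10.png

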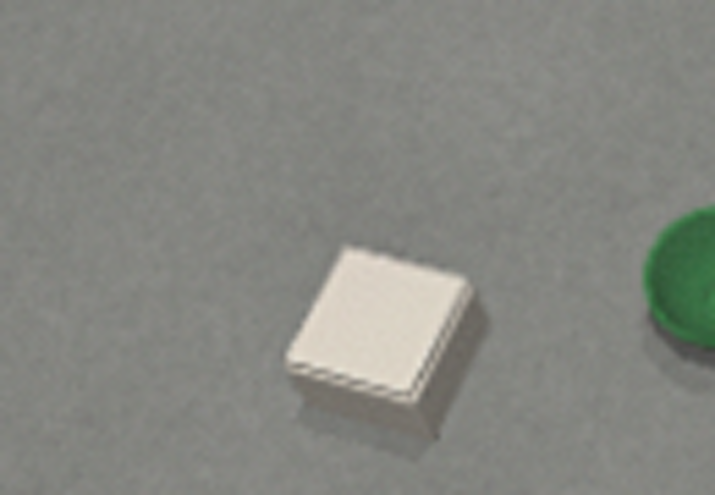

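View pics/c10b.png

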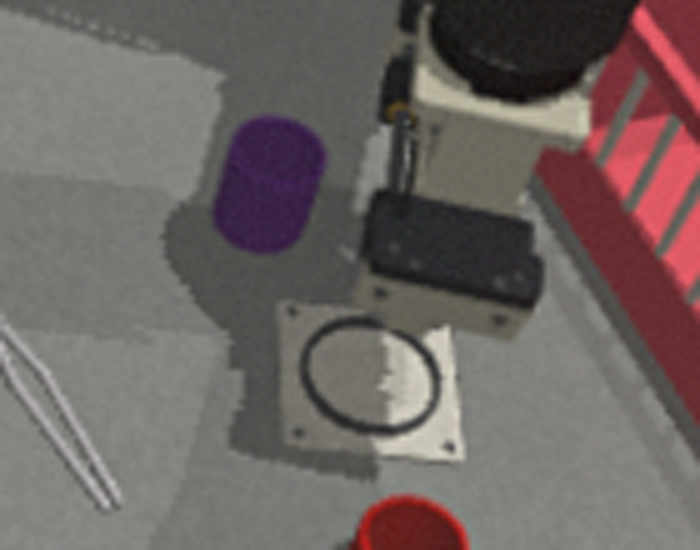

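View pics/c10t.png

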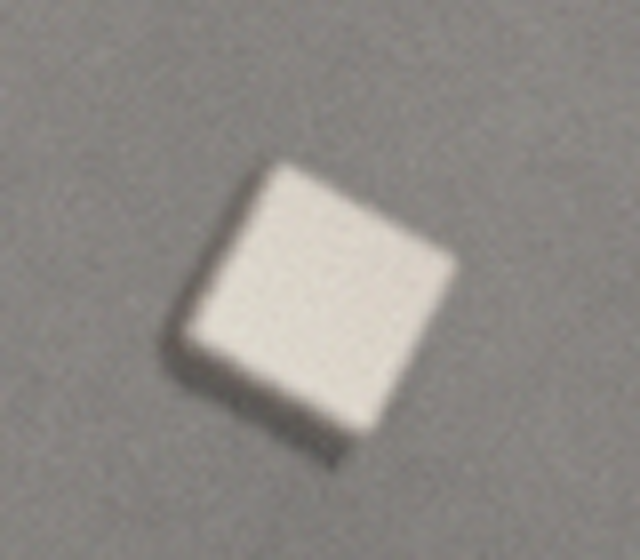

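Run:
```python
from h import *
import pickle
S=pickle.load(open("s10.pkl","rb"));T=pickle.load(open("t10.pkl","rb"))
print("dock",onz(S,g(S,300,100,5,[(370.5,377.5)]),.011).round(4))
for s,uv in((S,g(S,60,160,5.5,[(346,247),(471,282),(413,396),(287,360)])),(T,g(T,340,180,8,[(283,160),(459,262),(370,437),(185,336)]))):
    P=onz(s,uv,.044)[:,:2]; e=np.roll(P,-1,0)-P
    print("tub",P.mean(0).round(4),np.hypot(*e.T).round(4),(np.degrees(np.arctan2(e[:,1],e[:,0]))%90).round(1))
    m=cv2.inRange(s["image"],(150,140,125),(255,255,255)); n,l,st,c=cv2.connectedComponentsWithStats(m)
    i=l[int(uv[:,1].mean()),int(uv[:,0].mean())]; cnt=max(cv2.findContours((l==i).astype(np.uint8),0,1)[0],key=cv2.contourArea)
    X=onz(s,cnt.reshape(-1,2),.044)[:,:2].astype(np.float32); r=cv2.minAreaRect(X*1000); print(st[i],r)
```

```text
dock [[0.4758 0.3365 0.011 ]]
tub [ 0.4604 -0.3234] [0.064  0.0606 0.0627 0.0613] [58.4 58.7 58.9 59.9]
[112 205  34  28 622] ((461.3197021484375, -323.6996765136719), (67.69595336914062, 67.17799377441406), 59.45598602294922)
tub [ 0.4592 -0.3235] [0.0623 0.0617 0.0641 0.0636] [58.2 60.  59.9 58.3]
[363 200  35  35 699] ((459.88970947265625, -323.4522705078125), (66.25845336914062, 65.87446594238281), 59.49821472167969)
```

Request:
jog_arm(commands=[[1,1,-8,0],[0,0,-14,0],[0,0,-16,0],[0,0,-14,0],[0,0,-10,0],[0,0,-7,0],[0,0,-4,0],[0,0,-3,0],[0,0,0,0],[0,0,0,0]])

```text
clock: 31.58
tool_pos: [0.4722, 0.34, 0.0184]
orientation: [-180.0, 0.0, -121.2]
force: [-0.1, -0.0, -2.1]
opening: 0.0553
```

Request:
jog_arm(commands=[[1,-1,0,0],[0,0,-1,0],[0,0,0,0],[0,0,-0.5,0],[0,0,-0.5,0],[0,0,-0.5,0],[0,0,0,0],[0,0,0,0],[0,0,0,0],[0,0,0,0]])

```text
clock: 32.42
tool_pos: [0.4731, 0.3388, 0.0163]
orientation: [-180.0, 0.0, -121.2]
force: [-2.2, -1.7, 5.1]
opening: 0.0554
```

Contact is at the expected height, so I'm releasing. The tub is at (460.5,-323) with its sides at 59.3°, and the jaws sit at -121.2, which is 58.8.

Request:
jog_arm(commands=[[0,0,0,0],[0,0,0,0],[0,0,0,0],[0,0,0,0],[0,0,0,0],[0,0,0,0],[0,0,0,0],[0,0,0,0],[0,0,0,0],[0,0,0,0]], fingers=80)

```text
clock: 33.25
tool_pos: [0.473, 0.3387, 0.0156]
orientation: [-180.0, 0.0, -121.2]
force: [0.1, -0.6, -0.7]
opening: 0.0801
```

Request:
jog_arm(commands=[[0,0,5,0],[0,0,10,0],[0,0,20,0],[0,0,30,0],[0,0,35,0],[0,0,30,0],[0,-10,15,0],[0,-20,0,0],[0,-28,0,0],[0,-35,0,0]])

```text
clock: 34.08
tool_pos: [0.4728, 0.2454, 0.1613]
orientation: [-180.0, 0.1, -121.1]
force: [0.7, -1.0, -0.4]
opening: 0.08
```

Request:
jog_arm(commands=[[0,-35,0,0],[0,-36,0,0],[0,-36,0,0],[0,-36,0,0],[0,-36,0,0],[0,-36,0,0],[0,-36,0,0],[0,-36,0,0],[0,-36,0,0],[0,-36,0,0]], fingers=87.6)

```text
clock: 34.92
tool_pos: [0.4721, -0.1152, 0.1612]
orientation: [-180.0, 0.0, -121.2]
force: [0.1, -0.5, 0.5]
opening: 0.0875
```

Run:
```python
from h import *
o=get_obs(); print(o["tool_pos"],o["opening"],o["orientation"])
s=snapshot("scene"); save(s,"c11.png",(300,100,440,210),5)
s=snapshot("top"); save(s,"c11t.png",(80,170,180,290),5)
```

```text
[ 0.47209589 -0.1152289   0.16115184] 0.08749207496894783 [-1.79970558e+02  2.97299098e-02 -1.21160867e+02]
```

View pics/c11.png

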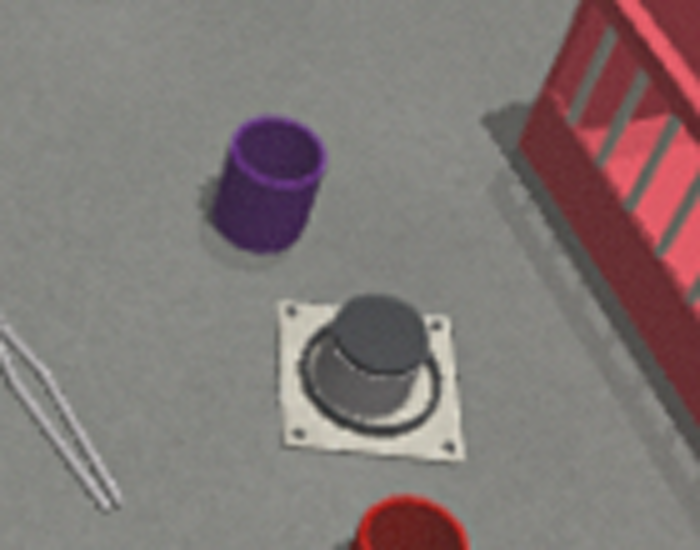

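View pics/c11t.png

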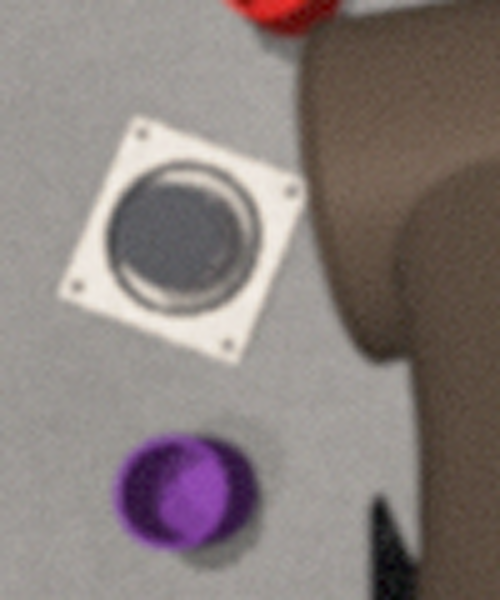

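The tin stands inside the round rim, at (380,335) in c11 and (178,237) in c11t. Next is the tub.

Request:
jog_arm(commands=[[-2,-33,0,0],[-2,-33,0,0],[-2,-33,0,0],[-2,-33,0,0],[-2,-28,0,0],[-1,-22,0,0],[0,-14,0,0],[0,-6,0,0],[0,0,0,0],[0,0,0,0]])

```text
clock: 35.85
tool_pos: [0.4617, -0.3148, 0.1606]
orientation: [180.0, 0.0, -121.2]
force: [-0.2, -0.2, 0.4]
opening: 0.0874
```

Request:
jog_arm(commands=[[0,0,0,0],[0,0,-10,0],[0,0,-20,0],[0,0,-25,0],[0,0,-20,0],[0,0,-15,0],[0,0,0,0],[0,0,0,0],[0,0,0,0],[0,0,0,0]])

```text
clock: 36.68
tool_pos: [0.4629, -0.3153, 0.0717]
orientation: [-179.9, 0.0, -121.1]
force: [-0.2, -0.2, 0.3]
opening: 0.0879
```

Run:
```python
from h import *
o=get_obs(); print(o["tool_pos"],o["opening"],o["orientation"])
s=snapshot("scene"); save(s,"c12.png",(60,120,190,250),4.5)
```

```text
[ 0.46285344 -0.31528231  0.07173962] 0.08791012279925335 [-1.79886284e+02  2.20061749e-02 -1.21129880e+02]
```

View pics/c12.png

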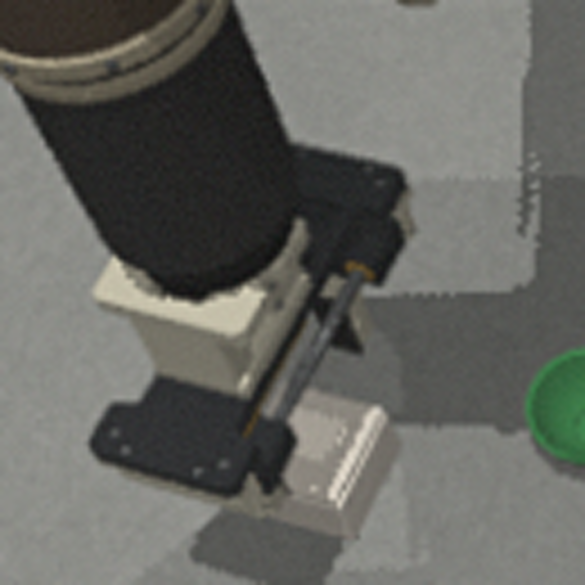

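Request:
jog_arm(commands=[[-2.5,-7.5,0,0.5],[0,0,0,0],[0,0,-8,0],[0,0,-12,0],[0,0,-12,0],[0,0,-12,0],[0,0,-8,0],[0,0,-5,0],[0,0,-2,0],[0,0,0,0]])

```text
clock: 37.57
tool_pos: [0.4593, -0.3228, 0.0111]
orientation: [180.0, -0.0, -120.7]
force: [-0.6, -0.0, 0.4]
opening: 0.0877
```

Request:
jog_arm(commands=[[0,0,0,0],[0,0,0,0],[0,0,0,0],[0,0,0,0],[0,0,0,0],[0,0,0,0],[0,0,0,0],[0,0,0,0],[0,0,0,0],[0,0,0,0]], fingers=55)

```text
clock: 38.4
tool_pos: [0.4597, -0.3228, 0.012]
orientation: [-180.0, 0.0, -120.7]
force: [-0.9, 2.1, 4.8]
opening: 0.0656
```

Request:
jog_arm(commands=[[0,0,0,0],[0,0,0,0],[0,0,2,0],[0,0,4,0],[0,0,6,0],[0,0,8,0],[0,0,12,0],[0,0,12,0],[0,0,12,0],[0,0,12,0]])

```text
clock: 39.23
tool_pos: [0.4595, -0.3228, 0.0808]
orientation: [-180.0, 0.0, -120.7]
force: [0.8, -0.1, -1.8]
opening: 0.0655
```

Request:
jog_arm(commands=[[2,2,12,0],[6,6,12,2],[10,10,10,4],[14,14,5,5],[18,18,0,5],[20,20,0,5],[20,20,0,5],[20,20,0,5],[20,20,0,5],[18,18,0,4]])

```text
clock: 40.07
tool_pos: [0.6085, -0.1735, 0.1194]
orientation: [-180.0, -0.0, -80.4]
force: [0.6, -0.4, -1.0]
opening: 0.066
```

Request:
jog_arm(commands=[[13,13,0,1],[8,8,0,0],[4,4,0,0],[1,1,0,0],[0,0,-10,0],[0,0,-20,0],[0,0,-15,0],[0,0,-10,0],[0,0,0,0],[0,0,0,0]])

```text
clock: 40.9
tool_pos: [0.6327, -0.1495, 0.0631]
orientation: [179.9, -0.0, -79.7]
force: [-0.2, -0.2, -0.9]
opening: 0.0656
```

Run:
```python
from h import *
o=get_obs(); print(o["tool_pos"],o["opening"],o["orientation"])
s=snapshot("scene"); save(s,"c13.png",(160,200,280,310),5)
s=snapshot("top"); save(s,"c13t.png",(260,110,350,200),6)
```

```text
[ 0.63269816 -0.14949119  0.06307317] 0.06561070847125043 [ 1.79915378e+02 -9.01626509e-04 -7.97228944e+01]
```

View pics/c13.png

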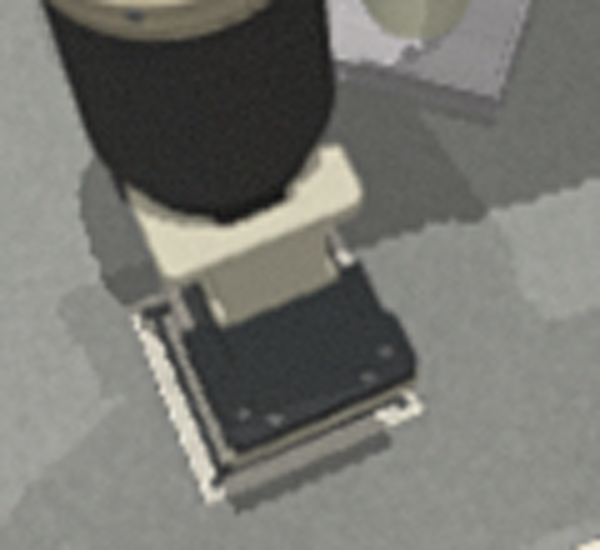

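View pics/c13t.png

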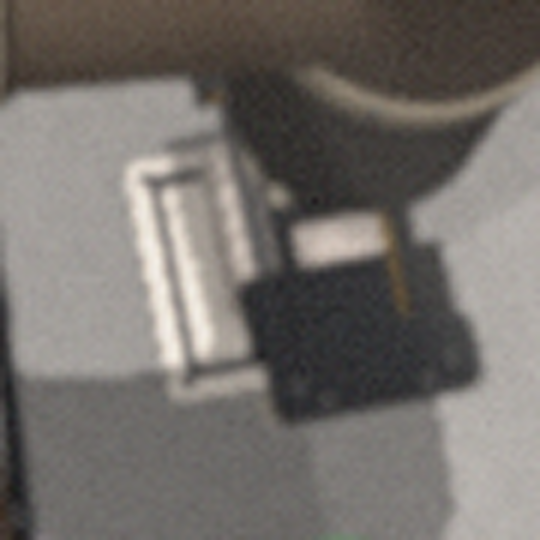

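The gripper is parallel to the square rim. I'm lowering.

Request:
jog_arm(commands=[[0.5,1.5,0,0],[0,0,-6,0],[0,0,-10,0],[0,0,-10,0],[0,0,-8,0],[0,0,-5,0],[0,0,-3,0],[0,0,-2,0],[0,0,-1,0],[0,0,0,0]])

```text
clock: 41.83
tool_pos: [0.634, -0.1473, 0.0185]
orientation: [180.0, -0.0, -79.7]
force: [-0.0, -0.2, -2.0]
opening: 0.066
```

Request:
jog_arm(commands=[[0,0,0,0],[0,0,0,0],[0,0,-0.5,0],[0,0,-0.5,0],[0,0,-0.5,0],[0,0,0,0],[0,0,0,0],[0,0,0,0],[0,0,0,0],[0,0,0,0]])

```text
clock: 42.67
tool_pos: [0.634, -0.1473, 0.0171]
orientation: [-180.0, -0.0, -79.7]
force: [-0.1, -0.6, -1.2]
opening: 0.0659
```

Request:
jog_arm(commands=[[0,0,-0.5,0],[0,0,0,0],[0,0,-0.5,0],[0,0,0,0],[0,0,-0.5,0],[0,0,0,0],[0,0,0,0],[0,0,0,0],[0,0,0,0],[0,0,0,0]])

```text
clock: 43.5
tool_pos: [0.634, -0.1473, 0.016]
orientation: [-180.0, -0.0, -79.7]
force: [-3.3, 0.9, 5.9]
opening: 0.0657
```

Contact at the expected height. I'm releasing, then rising.

Request:
jog_arm(commands=[[0,0,0,0],[0,0,0,0],[0,0,0,0],[0,0,0,0],[0,0,0,0],[0,0,0,0],[0,0,0,0],[0,0,0,0],[0,0,0,0],[0,0,0,0]], fingers=87.6)

```text
clock: 44.33
tool_pos: [0.6339, -0.1473, 0.0156]
orientation: [180.0, 0.0, -79.7]
force: [0.7, -0.9, -0.2]
opening: 0.0879
```

Request:
jog_arm(commands=[[0,0,5,0],[0,0,10,0],[0,0,20,0],[0,0,30,0],[0,0,35,0],[0,0,35,0],[0,0,30,0],[0,0,15,0],[0,0,0,0],[0,0,0,0]])

```text
clock: 45.17
tool_pos: [0.6345, -0.1472, 0.1979]
orientation: [-179.8, -0.0, -79.7]
force: [0.5, -0.6, -0.6]
opening: 0.0872
```

Request:
jog_arm(commands=[[-10,-15,0,0],[-15,-25,0,0],[-15,-30,0,0],[-15,-30,0,0],[-15,-30,0,0],[-15,-30,0,0],[-10,-25,0,0],[-5,-10,0,0],[0,0,0,0],[0,0,0,0]])

```text
clock: 46.0
tool_pos: [0.533, -0.3426, 0.1947]
orientation: [179.9, 0.1, -79.8]
force: [-0.8, -0.3, 0.1]
opening: 0.0877
```

Request:
jog_arm(commands=[[0,0,0,0],[0,0,0,0],[0,0,0,0],[0,0,0,0],[0,0,0,0],[0,0,0,0],[0,0,0,0],[0,0,0,0],[0,0,0,0],[0,0,0,0]])

```text
clock: 46.83
tool_pos: [0.534, -0.3423, 0.1956]
orientation: [-180.0, -0.0, -79.7]
force: [0.3, -1.4, 0.2]
opening: 0.0875
```

Run:
```python
from h import *
import pickle
s=snapshot("scene"); save(s,"f.png",(120,100,420,310),2.6);pickle.dump(s,open("fs.pkl","wb")); save(s,"fsq.png",(180,230,260,310),7)
s=snapshot("top"); save(s,"ft.png",(80,100,380,300),2.6);pickle.dump(s,open("ft.pkl","wb"))
```

```text
(no output)
```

View pics/f.png

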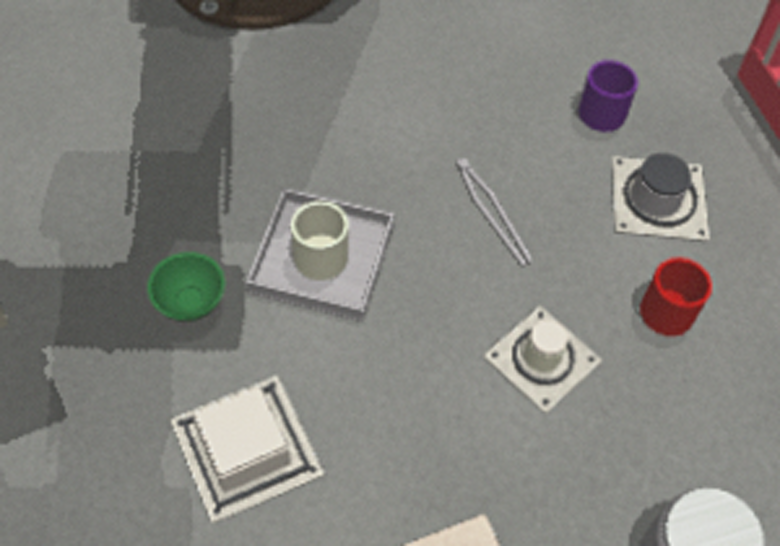

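View pics/fsq.png

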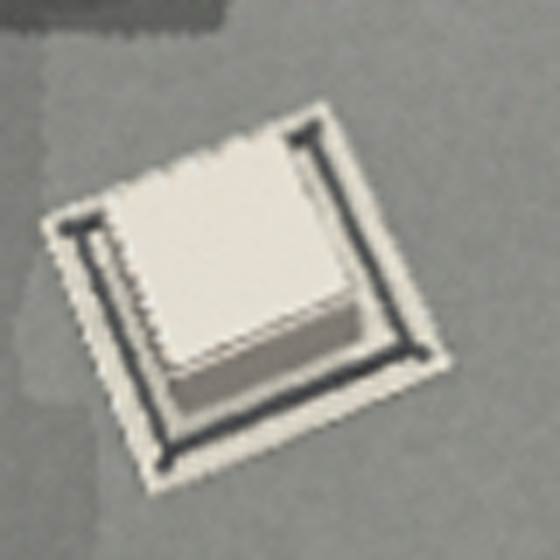

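View pics/ft.png

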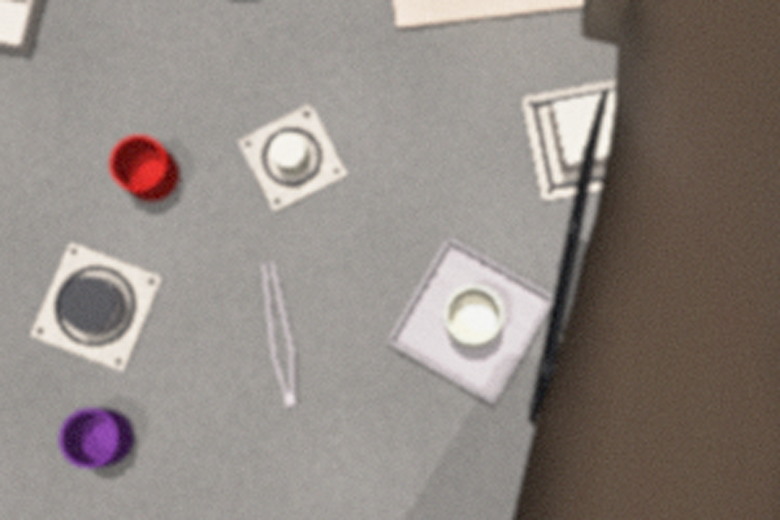

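Everything stands in place: the tub inside the square rim at (240,435) in f.png, the cup in the tray at (320,240), the jar at (547,345) and the tin at (663,185). One numeric check before handing in.

Run:
```python
from h import *
import pickle
S=pickle.load(open("fs.pkl","rb"));T=pickle.load(open("ft.pkl","rb"))
f=lambda p:g(S,120,100,2.6,p); t=lambda p:g(T,80,100,2.6,p)
print("tub",onz(S,g(S,180,230,7,[(105,208),(279,133),(352,290),(180,370)]),.048).mean(0).round(4),"dock .6334 -.1477")
print("jar",onz(S,f([(549,335)]),.044).round(4),onz(T,t([(290,151)]),.044).round(4),"dock .619 .1464")
print("tin",onz(S,f([(667,175)]),.046).round(4),onz(T,t([(90,304)]),.046).round(4),"dock .473 .339")
print("cup",onz(S,f([(320,226)]),.064).round(4),onz(T,t([(474,315)]),.064).round(4),"tray .453 -.030")
print("dish",onz(S,f([(187,284)]),.034).round(4),"was .469 -.1685")
o=get_obs();print(o["force"],o["clock"])
```

```text
tub [ 0.6358 -0.1486  0.048 ] dock .6334 -.1477
jar [[0.6161 0.1461 0.044 ]] [[0.6166 0.143  0.044 ]] dock .619 .1464
tin [[0.4739 0.335  0.046 ]] [[0.4712 0.3327 0.046 ]] dock .473 .339
cup [[ 0.456  -0.0317  0.064 ]] [[ 0.453  -0.0312  0.064 ]] tray .453 -.030
dish [[ 0.4686 -0.1677  0.034 ]] was .469 -.1685
[ 0.71391012  0.58493408 -0.04976289] 46.9333
```

All offsets are at most about 6 mm, within the 13 mm tolerance, and each container touched down at the plate height. I'm handing in.

```bash
python3 -c "
from plant import close_job
print(close_job())"
```

```text
the job is handed in; nothing more can be done
None
```

I moved the used white cup from the round dock into the wash tray first, with the stack still untouched. Then I placed the small jar, the round tin and the square tub each in its own dock. I handed in at about 47 s of the 128 s allowed; the system gives no verdict.

- **Placement:** in the last pictures all four stand upright inside their rims or tray. Measured offsets from centre were:

| Item | Offset from centre | Limit |
|---|---|---|
| Square tub | about 3 mm | 13 mm |
| Small jar | about 3–4 mm | 13 mm |
| Round tin | about 4–6 mm | 13 mm |
| Cup | about 1–3 mm | 43 mm |

- **Setting down:** each one touched down at its plate or floor height with 5–9 N before I let go.
- **Bystanders:** the glass dish measured within about 1 mm of its starting position. The tongs look unmoved in the pictures, but I did not measure them again.
- **Disagreements:**
    - My first and second readings of the round dock's centre differed by about 4–5 mm, so I placed the tin between them.
    - The fingers read 35 mm on the 36 mm jar, but it held firmly.
    - The top camera saw the tub only partly at the end, so its offset comes from the scene camera alone.

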